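# Unclip the filter cover of the shop's air cleaner

## Robot

A 6-joint arm with a two-finger parallel gripper is mounted at the origin on the work surface. World frame = base frame: x ahead of the robot, y to its left, z up, the work surface at z = 0. Lengths are in m, angles in rad, forces in N, time in s.
With the tool pointing down it reaches from about 0.275 to 0.825 m from the base axis. Payload 4.9 kg.
Tool frame: the origin (TCP) lies midway between the tips of the shut fingers; the grasp point (between the pads) lies 19 mm behind it (env.pinch_z is the distance from the TCP to the grasp point, in m); z points along the fingers, y is the direction in which the jaws open and shut (so a half turn about z gives the same grasp; the last joint's range is limited). The gripper opens to 85 mm and grips with 20 to 120 N. Pads are 22 mm wide; open, the fingers measure 114 mm over their backs; the gripper's body (76 mm by 85 mm) begins 54 mm behind the grasp point. The pads swing forward as they close: fully open they stand 13 mm farther back than shut.
Start: joints at [1.002, 0.326, -0.193, 1.052, 0, 1.437], TCP at [0.232, 0.499, 0.231] pointing down, gripper open.
Joint ranges: [-2.65, 2.65], [-0.97, 1.79], [-1.3, 1.35], [-1.93, 2.1], [-1.47, 1.37], [-3.14, 3.14]. Speed limits (rad/s): [2.57, 2.57, 3.14, 3.14, 3.14, 3.14].

## Interface

Orientations are given as a unit quaternion [x, y, z, w].
In Python, from station import env gives the robot as it stands. The module is installed in compiled form; this text tells all that it offers.
- The arm moves only by the tool servo_tool, never from a script. Its argument "rows" is one flat list of numbers, 7 for each row, row after row: the shift along the tool's x, y, z as a fraction of full scale, then the turn, a rotation vector about the tool's x, y, z as a fraction of full scale, then the gripper command: -1 is shut, 1 is fully open, values between are in proportion. A call has 1 to 20 rows; each row is the pose to reach, as a shift and turn from the pose commanded when the call began, along the tool's axes at that moment; what a row does not reach only later rows make up. Full scale, the value 1, is 1000 mm for a shift and 1.5 rad for a turn. A row lasts 1/12 s, in which the tool goes at most 41.7 mm and 7.16 degrees, less where a joint would pass 70% of its speed; a pose out of reach is approached as far as the arm can. A call with a number of a shift or a turn outside -1 to 1 is refused whole. A call with a gripper value outside its range is refused whole. The fingers move at their own pace and stop on an object; the grip force is fixed at half the most. Time passes only in rows, so rows that repeat a pose let the fingers close. It gives the time, the measured TCP pose, the force and the opening at its end, in the units of the state.
- env.get_obs(): the state, without advancing time (a new reading comes with each control period).
- env.capture(name): name is "scene" or "top" or "wrist"; returns a dict with "color" (480x640x3 uint8, red, green, blue), "mtx" (3x3 intrinsics, pixels), "distortion" ([k1, k2, p1, p2, k3] as OpenCV has them; the pictures are not rectified), "R" (3x3) and "t" (3): a world point X has camera coordinates R X + t; the wrist camera has in their place "mount" (4x4, takes a point from camera to tool coordinates, whose origin is the TCP and whose axes are the flange's). Camera axes: x right, y down, z forward; pixel columns grow to the right and rows downward; lengths in m; the calibration is good to about 2 mm. A picture is of the moment at which its call begins: read the wrist's pose just before it. There is no depth.
- env.finish_job(): hands the job in, once; it reports no verdict.
The state is a dict: "clock": time; "joints": joint angles; "qd": joint speeds; "effort": joint torques, N m; "ee_pos": TCP position; "tool_rot": TCP orientation; "ft_force": force on the tool from outside, world axes, zero at the start; "moment": the same for the moment, N m; "width": opening from 0.0 (shut) to 1.0 (fully open).
Only numpy, scipy, OpenCV 4.12 (cv2) and the standard library are available. Lean on these libraries where they do the work, as an engineer would, in place of code of your own. Each camera call takes 0.05 s, during which the arm holds its last target.

## Task

On the shop counter, the air cleaner with the orange lamp is due for a new filter. Squeeze the two blue snap tabs on top of its cover together, lift the cover off and set it down gently, right way up and flat, in the empty blue tray, then let go. Leave the cover of the cleaner with the green lamp clipped on where it is.

Things in the scene. Friction and masses are not known exactly. Their poses are not given: they have to be found in the camera images.
- due_cover: Cover to take off: grey cap 124 (x) x 104 (y) x 22 mm with a rim below, 0.12 to 0.21 kg, clipped on the white air cleaner with the ORANGE lamp. Origin: centre of its underside (rim's lower edge), 50 mm above the counter while clipped on; z up. 4 mm sideways play. Unsqueezed, it is locked; with the tabs kept squeezed it lifts straight up, free after 20 mm. Each cleaner is fixed.
- due_tabs (a point): Point midway between the two blue snap tabs on due_cover, 45 mm above its origin (axes as due_cover). Tabs at +y and -y, 30 mm wide (x), 5 thick, from the cover's top (z 22 mm above its origin) to z 56; outer faces 48 mm apart. Squeezed along y each goes 6 mm in to a stop (3 N, then 8 N spring) and springs back when let go. Fixed grey block 24 x 22 mm between, up to z 38.
- other_cover: Identical cover and blue tabs on the twin cleaner with the GREEN lamp; stays on. Origin, axes as due_cover. Both cleaners: white, 165 x 120 x 50 mm, sides parallel to the cover's, from 70 mm to -x to 95 mm to +x of the cover's origin; round 22 mm lamp on the top at x +80 mm, and a strip of the same colour on the +x face.
- tray: Empty open blue tray, fixed, 188 (x) x 168 (y) mm outside, 180 x 160 mm inside, walls 30 mm high. Origin: centre of its underside, on the counter; inner floor 4 mm above it. The cover fits in with 28 mm to spare on each side when their x axes are parallel, either way round.
There are look-alikes about, which are no part of the job. Leave any purple look-alike of the due_cover alone.

How it is judged:
On the way:
1. the cover is unclipped and lifted clear of the cleaner with the orange lamp (height (world z) of due_cover above 0.08 m and angle between due_cover's own z axis and vertical below 0.5 rad), for 0.1 s.
At the end, for the whole second after the job is handed in: The orange-lamp cover lies right way up on the tray floor (origin under 12 mm above the tray's, tilt under 7 degrees, within 50 mm of the tray centre along each tray axis), released and at rest; the other cover within 10 mm of its start (z of due_cover in the frame of tray below 0.012 m and x of due_cover in the frame of tray between -0.05 and 0.05 m and y of due_cover in the frame of tray between -0.05 and 0.05 m and angle between due_cover's own z axis and vertical below 0.12 rad and linear speed of due_cover below 0.02 m/s and distance of other_cover from where it was at the start of the episode below 0.01 m); the robot touches nothing.
It fails at once if the green-lamp cleaner's cover is taken off or shifted by more than 15 mm (distance of other_cover from where it was at the start of the episode above 0.015 m).
It fails at once if the cover is dropped or thrown into the tray (faster than 0.8 m/s within 60 mm of its underside) (horizontal distance between due_cover and tray below 0.13 m and z of due_cover in the frame of tray below 0.06 m and linear speed of due_cover above 0.8 m/s).
It also fails if it takes over 48 s, if anything falls off the work surface, if the arm or the gripper's body presses on something with over 40 N, if the wrist force passes 120 N, or if a joint passes its speed limit or range.

## Working session

There is one attempt and no reset: what is moved stays moved. The work goes in short steps, Python scripts to look and compute and a tool call to move; the robot and the scene stay as the last step left them, time stands still between calls to the robot, and variables do not carry over. Pictures are saved under pics/ and viewed, and the job is handed in when it is done.

Besides the shell and the picture viewer there is one more tool, called as name(argument=value, ...), one argument or row to a line, values as JSON. servo_tool: Moves the arm, as the interface text tells. Shift numbers are shares of 1000 mm and turn numbers shares of 1.5 rad, none past 1 either way. Its arguments: {"type":"object","properties":{"rows":{"type":"array","items":{"type":"number"}}},"required":["rows"]}

```bash
mkdir -p pics; python3 - <<'E'
from station import env
import cv2
o=env.get_obs()
print({k:o[k] for k in('clock','ee_pos','tool_rot','width','ft_force')},env.pinch_z)
import pickle
for n in('scene','top','wrist'):
    c=env.capture(n); pickle.dump(c,open(f'pics/{n}0.pkl','wb'))
    cv2.imwrite(f'pics/{n}0.png',c['color'][:,:,::-1])
E
```

```text
{'clock': 0.0, 'ee_pos': array([0.23134737, 0.49832608, 0.23048897]), 'tool_rot': array([ 2.15676666e-01,  9.76464448e-01, -8.24124692e-04, -2.81191484e-04]), 'width': 0.9972793370562973, 'ft_force': array([-0.65956447, -0.31207084, -0.51818192])} 0.0187
```

```bash
ls .
```

```text
pics
```

View pics/top0.png

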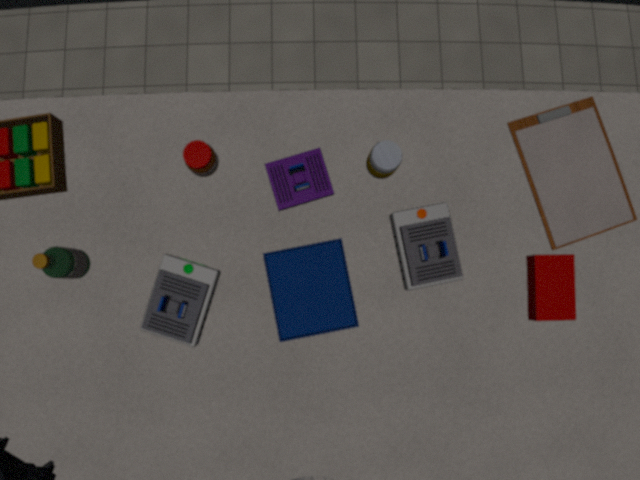

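View pics/scene0.png

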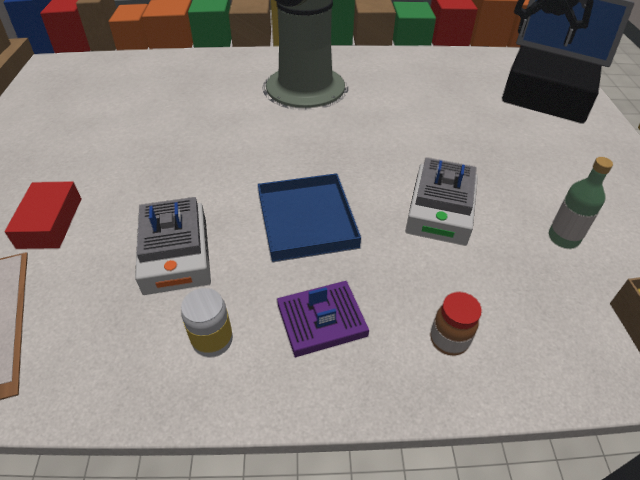

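View pics/wrist0.png

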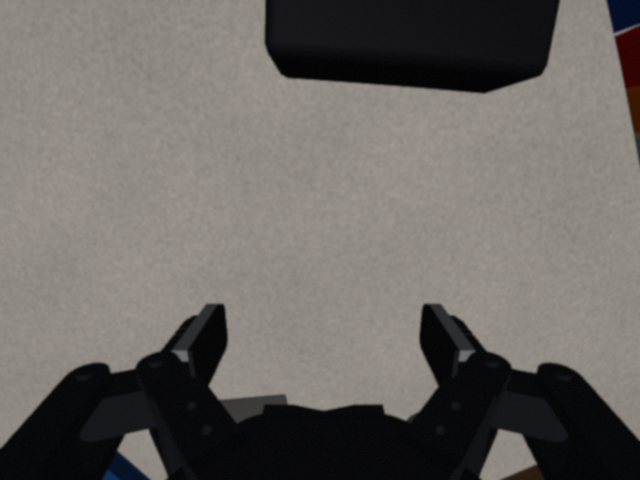

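The top view shows the orange-lamp cleaner around (428,248), the green one around (180,300), the tray around (311,290) and the purple look-alike at (299,178). I'll enlarge these areas to read exact pixels.

```bash
python3 - <<'E'
import cv2
a=cv2.imread('pics/top0.png')
def crop(x0,y0,w,h,s,name):
    c=cv2.resize(a[y0:y0+h,x0:x0+w],None,fx=s,fy=s,interpolation=cv2.INTER_CUBIC)
    c=cv2.convertScaleAbs(c,alpha=1.7)
    for i in range(0,w,10):
        cv2.line(c,(i*s,0),(i*s,6),(0,255,255),1);cv2.putText(c,str(x0+i),(i*s,16),0,.35,(0,255,255))
    for i in range(0,h,10):
        cv2.line(c,(0,i*s),(6,i*s),(0,255,255),1);cv2.putText(c,str(y0+i),(8,i*s+4),0,.35,(0,255,255))
    cv2.imwrite(name,c)
crop(380,195,90,100,6,'pics/cropA.png')
crop(255,230,110,120,5,'pics/cropT.png')
E
```

```text
(no output)
```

View pics/cropA.png

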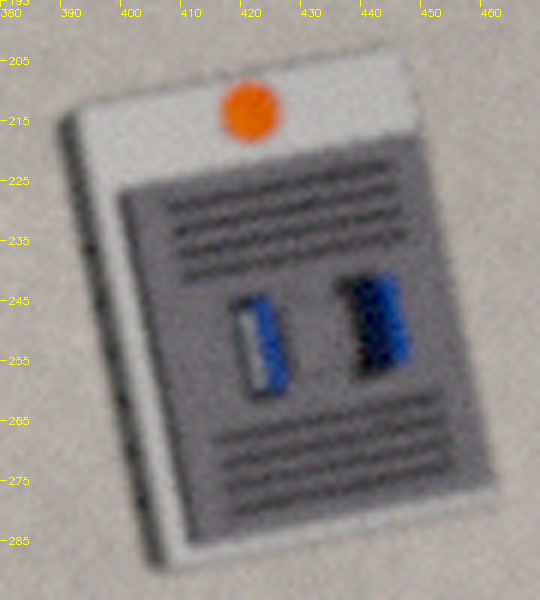

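View pics/cropT.png

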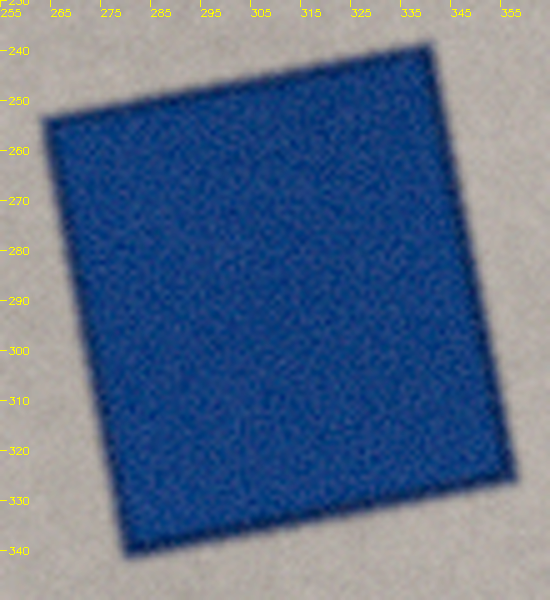

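```bash
cat > h.py <<'E'
import numpy as np,cv2,pickle
def ray(c,uv,z):
    p=cv2.undistortPoints(np.array(uv,float).reshape(-1,1,2),c['mtx'],c['distortion']).reshape(-1,2)
    R=c['R'];t=np.ravel(c['t']);C=-R.T@t
    d=np.c_[p,np.ones(len(p))]@R
    return C+d*((z-C[2])/d[:,2])[:,None]
E
python3 - <<'E'
from h import *
np.set_printoptions(precision=4,suppress=True)
c=pickle.load(open('pics/top0.pkl','rb'))
cv=ray(c,[(400,226.7),(448.7,217.5),(462,275),(412.2,285.5)],.072)
def rep(n,P):
    print(n,P[:,:2].tolist(),'ctr',P.mean(0),'sides',[np.linalg.norm(P[i]-P[(i+1)%4]) for i in range(4)])
    e=(P[0]+P[1]-P[2]-P[3]); f=(P[0]+P[3]-P[1]-P[2]); print('yaw x',np.arctan2(e[1],e[0]),'y',np.arctan2(-f[0],f[1]))
rep('cover',cv)
rep('tray',ray(c,[(264,253.6),(341,238.4),(358.2,326.4),(280.4,341.4)],.03))
print('tabs',ray(c,[(425,252.5),(445.8,248.3)],.106),ray(c,[(425,252.5),(445.8,248.3)],.106).mean(0))
print('lamp',ray(c,[(421.7,213.7)],.051))
print('cam',-c['R'].T@np.ravel(c['t']))
E
```

```text
cover [[0.636842741946124, -0.1883763742293879], [0.6538898318851343, -0.2894143311159174], [0.5362385302712199, -0.31257483855806256], [0.5176005570854102, -0.2095592951740316]] ctr [ 0.5861 -0.25    0.072 ] sides [np.float64(0.1024659553568545), np.float64(0.11990929020065921), np.float64(0.10468799464686544), np.float64(0.12110910283749801)]
yaw x 0.18504575609735555 y 0.1731301190967929
tray [[0.5896411043572821, 0.08982065999557395], [0.618309548643251, -0.07095246526463582], [0.4351480176248912, -0.10245852053814919], [0.40774435509328283, 0.05886052470962015]] ctr [ 0.5127 -0.0062  0.03  ] sides [np.float64(0.16330914703014282), np.float64(0.185851494381636), np.float64(0.1636300555515341), np.float64(0.18451275665854322)]
yaw x 0.1694716238782614 y 0.17235980112600283
tabs [[ 0.5821 -0.2306  0.106 ]
 [ 0.5895 -0.2725  0.106 ]] [ 0.5858 -0.2515  0.106 ]
lamp [[ 0.6649 -0.2382  0.051 ]]
cam [0.5331 0.0121 1.2478]
```

The cover centre comes out at about (0.586, -0.251) with yaw 0.178, and the tray centre at about (0.513, -0.006) with yaw 0.171. The cover sides and lamp position agree with the given sizes. Next I move above the cover.

```bash
cat >> h.py <<'E'
from scipy.spatial.transform import Rotation as Ro
def go(p,yaw):
    # tool y axis along yaw+90deg, pointing down
    from station import env
    o=env.get_obs();R0=Ro.from_quat(o['tool_rot'])
    y=np.array([-np.sin(yaw),np.cos(yaw),0]);z=np.array([0,0,-1.]);x=np.cross(y,z)
    Rt=Ro.from_matrix(np.c_[x,y,z])
    print('at',o['ee_pos'].round(4),'t',o['clock'],'w',o['width'],'f',o['ft_force'].round(1))
    print('shift',R0.inv().apply(np.array(p)-o['ee_pos']).round(4),'turn',((R0.inv()*Rt).as_rotvec()/1.5).round(4))
E
python3 -c "
from h import *
go([.586,-.251,.2],.178)"
```

```text
at [0.2314 0.4985 0.2307] t 0.15 w 1.000540158635886 f [ 0.4  0.7 -0.5]
shift [-0.6373 -0.5303  0.0312] turn [-8.000e-04 -4.000e-04 -4.086e-01]
```

servo_tool(
  rows=[-0.637,-0.53,0.031,0,0,-0.409,1,-0.637,-0.53,0.031,0,0,-0.409,1,-0.637,-0.53,0.031,0,0,-0.409,1,-0.637,-0.53,0.031,0,0,-0.409,1,-0.637,-0.53,0.031,0,0,-0.409,1,-0.637,-0.53,0.031,0,0,-0.409,1,-0.637,-0.53,0.031,0,0,-0.409,1,-0.637,-0.53,0.031,0,0,-0.409,1,-0.637,-0.53,0.031,0,0,-0.409,1,-0.637,-0.53,0.031,0,0,-0.409,1,-0.637,-0.53,0.031,0,0,-0.409,1,-0.637,-0.53,0.031,0,0,-0.409,1,-0.637,-0.53,0.031,0,0,-0.409,1,-0.637,-0.53,0.031,0,0,-0.409,1,-0.637,-0.53,0.031,0,0,-0.409,1,-0.637,-0.53,0.031,0,0,-0.409,1,-0.637,-0.53,0.031,0,0,-0.409,1,-0.637,-0.53,0.031,0,0,-0.409,1,-0.637,-0.53,0.031,0,0,-0.409,1,-0.637,-0.53,0.031,0,0,-0.409,1],
)

```text
clock: 1.82
ee_pos: [0.5795, -0.2375, 0.2004]
tool_rot: [-0.089, 0.996, 0.0, -0.0]
ft_force: [1.1, 0.6, 1.5]
width: 1.001
```

```bash
python3 -c "
from h import *
go([.586,-.251,.2],.178)"
```

```text
at [ 0.5795 -0.2375  0.2004] t 1.8167 w 1.0009678257315116 f [1.1 0.6 1.5]
shift [-0.004  -0.0145  0.0004] turn [ 0.0003 -0.0002  0.0002]
```

servo_tool(
  rows=[0,0,0,0,0,0,1,0,0,0,0,0,0,1,0,0,0,0,0,0,1],
)

```text
clock: 2.07
ee_pos: [0.5785, -0.235, 0.2]
tool_rot: [-0.089, 0.996, 0.001, -0.001]
ft_force: [0.3, 0.2, 0.7]
width: 0.995
```

```bash
python3 - <<'E'
from h import *
from station import env
go([.586,-.251,.2],.178)
o=env.get_obs()
c=env.capture('wrist'); cv2.imwrite('pics/w1.png',c['color'][:,:,::-1])
T=np.eye(4);T[:3,:3]=Ro.from_quat(o['tool_rot']).as_matrix();T[:3,3]=o['ee_pos']
W=T@c['mount'];c['R']=W[:3,:3].T;c['t']=-c['R']@W[:3,3]
pickle.dump(c,open('pics/w1.pkl','wb'));print(c['mount'])
E
```

```text
at [ 0.5785 -0.235   0.2   ] t 2.0667 w 0.9951118463305559 f [0.3 0.2 0.7]
shift [-0.0046 -0.017   0.    ] turn [ 0.0011 -0.001   0.0002]
[[ 2.97312322e-04 -9.56404021e-01 -2.92046673e-01  7.46519172e-02]
 [ 9.99999956e-01  2.80895877e-04  9.81430890e-05  1.27264684e-03]
 [-1.18297385e-05 -2.92046690e-01  9.56404063e-01 -1.42442522e-01]
 [ 0.00000000e+00  0.00000000e+00  0.00000000e+00  1.00000000e+00]]
```

View pics/w1.png

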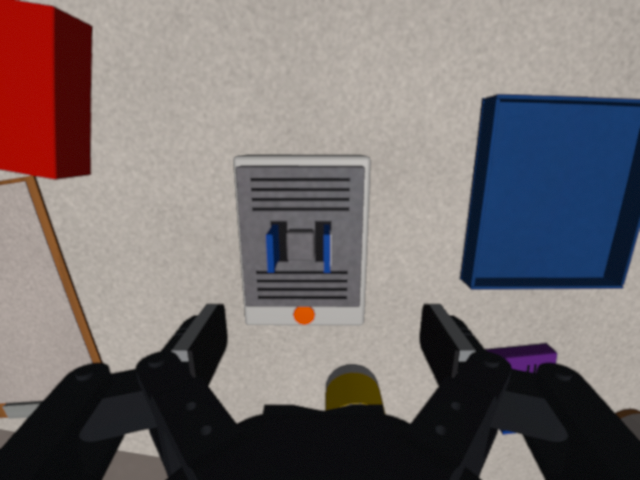

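Wrist view: orange cleaner in the centre with its tabs at (271,248) and (327,247); the jar beyond the lamp is clear of the hand. I'll zoom in on the tabs.

```bash
python3 - <<'E'
import cv2
a=cv2.imread('pics/w1.png')
x0,y0,w,h,s=230,145,150,190,4
c=cv2.resize(a[y0:y0+h,x0:x0+w],None,fx=s,fy=s,interpolation=cv2.INTER_CUBIC)
c=cv2.resize(c[:600],None,fx=1,fy=1)
for i in range(0,w,10): cv2.putText(c,str(x0+i),(i*s,12),0,.35,(0,255,255));cv2.line(c,(i*s,14),(i*s,20),(0,255,255))
for i in range(0,h,10): cv2.putText(c,str(y0+i),(8,i*s+4),0,.35,(0,255,255));cv2.line(c,(0,i*s),(6,i*s),(0,255,255))
cv2.imwrite('pics/w1c.png',c)
E
```

```text
(no output)
```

View pics/w1c.png

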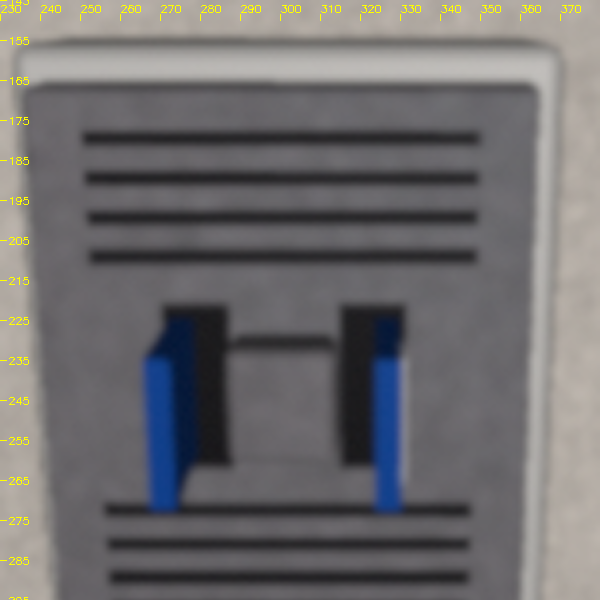

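```bash
python3 - <<'E'
from h import *
np.set_printoptions(precision=4,suppress=True)
c=pickle.load(open('pics/w1.pkl','rb'))
P=ray(c,[(266,234),(272.5,234),(274.5,272.5),(268,272.5),(323,234),(329.5,234),(330,272.5),(324,272.5)],.106)
L,R=P[:4].mean(0),P[4:].mean(0);d=L-R
print(L,R,(L+R)/2,np.linalg.norm(d),np.arctan2(-d[0],d[1]), np.arctan2(d[0],-d[1]))
print(ray(c,[(304,314.5)],.051))
go([*((L+R)/2)[:2],.10],.178)
E
```

```text
[ 0.5886 -0.272   0.106 ] [ 0.5811 -0.2304  0.106 ] [ 0.5849 -0.2512  0.106 ] 0.04231324063326001 -2.9634112503065153 0.1781814032832781
[[ 0.6646 -0.237   0.051 ]]
at [ 0.5785 -0.2344  0.2005] t 2.1167 w 0.9990527839545191 f [ 0.5 -0.1 -0.7]
shift [-0.0033 -0.0178  0.1005] turn [ 0.0008 -0.0007  0.0009]
```

servo_tool(
  rows=[-0.003,-0.0175,0,0,0,0,1,-0.003,-0.0175,0.02,0,0,0,1,-0.003,-0.0175,0.05,0,0,0,1,-0.003,-0.0175,0.08,0,0,0,1,-0.003,-0.0175,0.08,0,0,0,1,-0.003,-0.0175,0.08,0,0,0,1,-0.003,-0.0175,0.08,0,0,0,1],
)

```text
clock: 2.7
ee_pos: [0.586, -0.2516, 0.1228]
tool_rot: [-0.09, 0.996, -0.0, 0.001]
ft_force: [-0.4, -0.4, 0.1]
width: 0.999
```

```bash
python3 - <<'E'
from h import *
from station import env
go([.585,-.2512,.076],.178)
c=env.capture('wrist'); cv2.imwrite('pics/w2.png',c['color'][:,:,::-1])
go([.585,-.2512,.076],.178)
E
```

```text
at [ 0.586  -0.2516  0.1228] t 2.7 w 0.9990815701428469 f [-0.4 -0.4  0.1]
shift [0.0009 0.0006 0.0468] turn [-0.0007  0.0009  0.0013]
at [ 0.5865 -0.2521  0.1234] t 2.75 w 0.998904144220899 f [-0.7  0.1 -0.1]
shift [0.0014 0.0013 0.0474] turn [-0.0014  0.0017  0.0011]
```

View pics/w2.png

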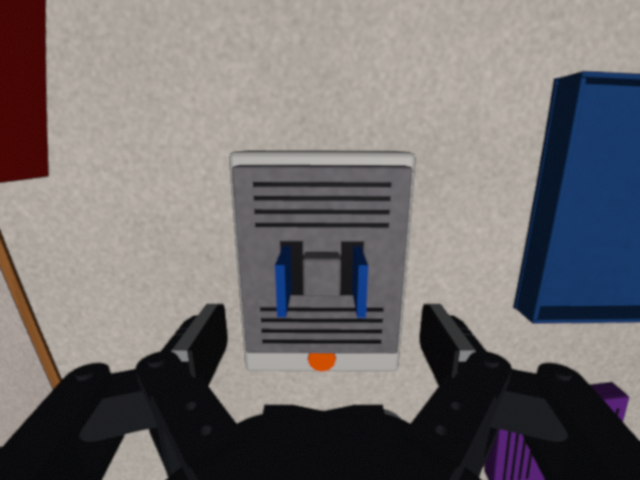

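The tabs at (282,285) and (361,285) are centred between the fingers (about 227 and 420). Next I go down 47 mm and close.

servo_tool(
  rows=[0.001,0.001,0.02,0,0,0,1,0.001,0.001,0.035,0,0,0,1,0.001,0.001,0.046,0,0,0,1,0.001,0.001,0.046,0,0,0,1,0.001,0.001,0.046,0,0,0,1,0.001,0.001,0.046,0,0,0,1],
)

```text
clock: 3.25
ee_pos: [0.5851, -0.2518, 0.0763]
tool_rot: [-0.089, 0.996, -0.001, 0.001]
ft_force: [-0.5, 0.3, 0.2]
width: 0.996
```

servo_tool(
  rows=[0,0,0,0,0,0,0.3,0,0,0,0,0,0,0.1,0,0,0,0,0,0,-0.1,0,0,0,0,0,0,-0.3,0,0,0,0,0,0,-1,0,0,0,0,0,0,-1,0,0,0,0,0,0,-1,0,0,0,0,0,0,-1,0,0,0,0,0,0,-1,0,0,0,0,0,0,-1],
)

```text
clock: 4.08
ee_pos: [0.585, -0.252, 0.0776]
tool_rot: [-0.089, 0.996, -0.001, 0.001]
ft_force: [-2.8, 0.7, 13.6]
width: 0.363
```

```bash
python3 - <<'E'
from h import *
from station import env
go([.585,-.2512,.076],.178)
for n in('wrist','scene'):
    c=env.capture(n); cv2.imwrite(f'pics/{n}3.png',c['color'][:,:,::-1])
E
```

```text
at [ 0.585  -0.252   0.0776] t 4.0833 w 0.3628400028593886 f [-2.8  0.7 13.6]
shift [-0.0002  0.0008  0.0016] turn [-0.0014  0.0014  0.0004]
```

View pics/wrist3.png

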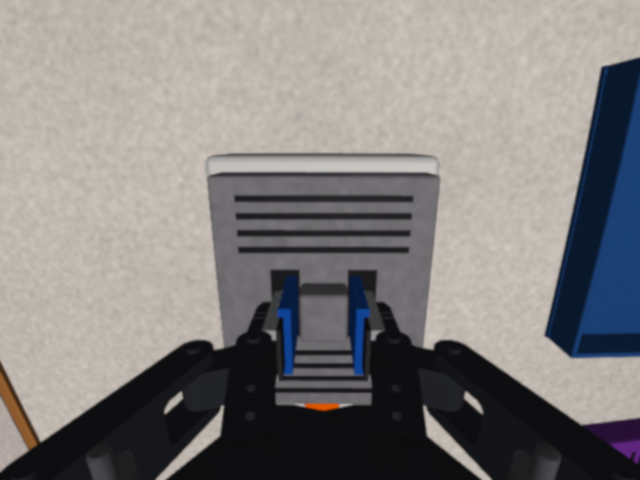

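View pics/scene3.png

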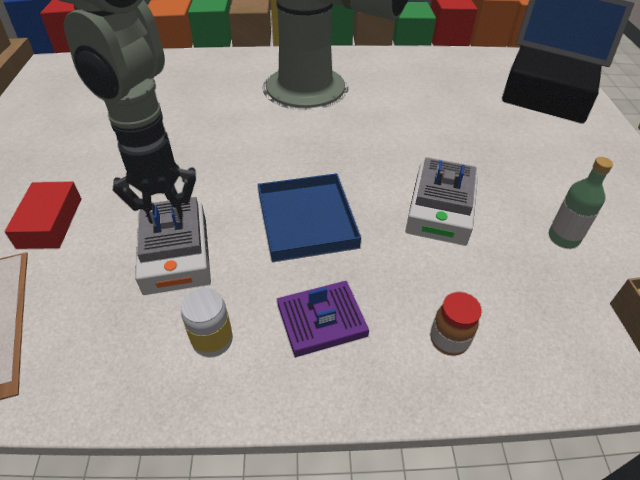

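The pads hold both tabs from outside. Opening 0.36 suggests the tabs are squeezed to their stops. I'll lift slowly and watch the force.

servo_tool(
  rows=[0,0,-0.002,0,0,0,-1,0,0,-0.004,0,0,0,-1,0,0,-0.007,0,0,0,-1,0,0,-0.01,0,0,0,-1,0,0,-0.01,0,0,0,-1],
)

```text
clock: 4.6
ee_pos: [0.5843, -0.2514, 0.0852]
tool_rot: [-0.089, 0.996, -0.0, 0.0]
ft_force: [0.5, 0.3, -2.5]
width: 0.363
```

```bash
python3 - <<'E'
from h import *
from station import env
go([.585,-.2512,.2],.178)
c=env.capture('wrist'); cv2.imwrite('pics/w4.png',c['color'][:,:,::-1])
E
```

```text
at [ 0.5843 -0.2514  0.0852] t 4.6 w 0.36310553127611467 f [ 0.5  0.3 -2.5]
shift [-8.000e-04  1.000e-04 -1.148e-01] turn [-0.0001  0.0001  0.0005]
```

View pics/w4.png

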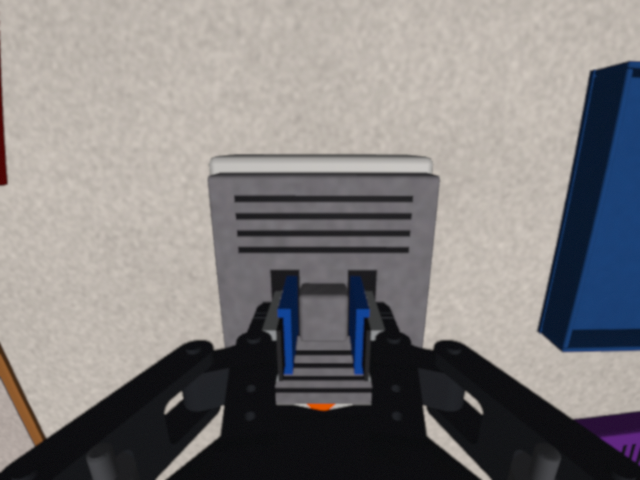

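The cover keeps its place in the image and the force reads only about 2.5 N, so it is unclipped and rising. I'll lift it clear.

servo_tool(
  rows=[0,0,-0.01,0,0,0,-1,0,0,-0.02,0,0,0,-1,0,0,-0.035,0,0,0,-1,0,0,-0.055,0,0,0,-1,0,0,-0.075,0,0,0,-1,0,0,-0.09,0,0,0,-1,0,0,-0.1,0,0,0,-1,0,0,-0.1,0,0,0,-1,0,0,-0.1,0,0,0,-1],
)

```text
clock: 5.4
ee_pos: [0.5845, -0.2515, 0.1855]
tool_rot: [-0.089, 0.996, -0.0, 0.001]
ft_force: [-0.3, 0.7, -2.2]
width: 0.364
```

```bash
python3 - <<'E'
from h import *
from station import env
go([.5127,-.006,.185],.171)
for n in('wrist','scene'):
    c=env.capture(n); cv2.imwrite(f'pics/{n}5.png',c['color'][:,:,::-1])
E
```

```text
at [ 0.5845 -0.2515  0.1855] t 5.4 w 0.3644173339756914 f [-0.3  0.7 -2.2]
shift [0.027  0.2544 0.0003] turn [-0.0006  0.0007  0.0051]
```

View pics/scene5.png

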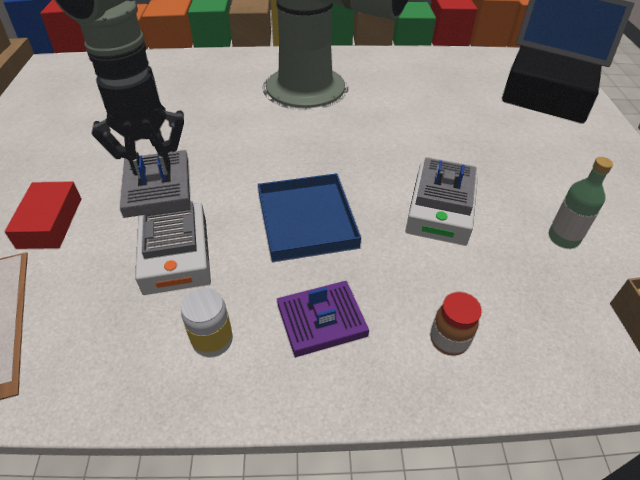

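View pics/wrist5.png

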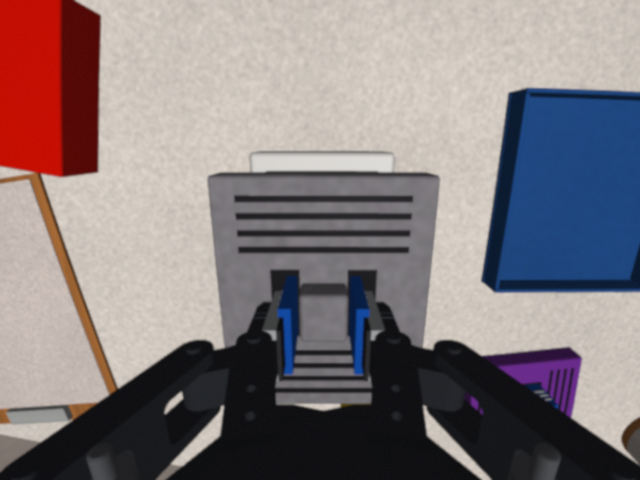

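The scene view shows the cover off and level at (155,182), with the open cleaner below it. I'll carry it over the tray at this height.

servo_tool(
  rows=[0.001,0.01,0,0,0,0,-1,0.003,0.03,0,0,0,0.001,-1,0.006,0.055,0,0,0,0.001,-1,0.009,0.08,0,0,0,0.002,-1,0.011,0.105,0,0,0,0.002,-1,0.014,0.13,0,0,0,0.003,-1,0.016,0.155,0,0,0,0.003,-1,0.019,0.18,0,0,0,0.004,-1,0.022,0.205,0,0,0,0.004,-1,0.025,0.23,0,0,0,0.005,-1,0.026,0.245,0,0,0,0.005,-1,0.027,0.254,0,0,0,0.005,-1,0.027,0.254,0,0,0,0.005,-1,0.027,0.254,0,0,0,0.005,-1,0.027,0.254,0,0,0,0.005,-1],
)

```text
clock: 6.75
ee_pos: [0.5126, -0.0068, 0.1847]
tool_rot: [-0.085, 0.996, -0.0, -0.0]
ft_force: [0.0, -0.6, -1.5]
width: 0.36
```

```bash
python3 - <<'E'
from h import *
from station import env
go([.5127,-.006,.03],.171)
for n in('wrist','scene'):
    c=env.capture(n); cv2.imwrite(f'pics/{n}6.png',c['color'][:,:,::-1])
E
```

```text
at [ 0.5126 -0.0068  0.1847] t 6.75 w 0.36045108098442663 f [ 0.  -0.6 -1.5]
shift [-0.0002  0.0009  0.1547] turn [-0.0003 -0.     -0.0003]
```

View pics/wrist6.png

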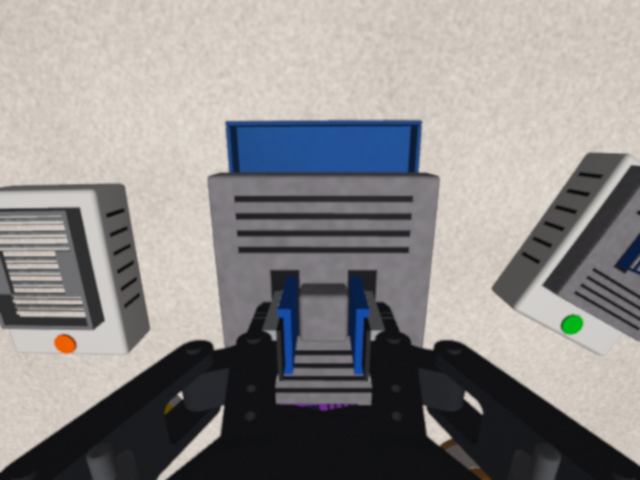

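View pics/scene6.png

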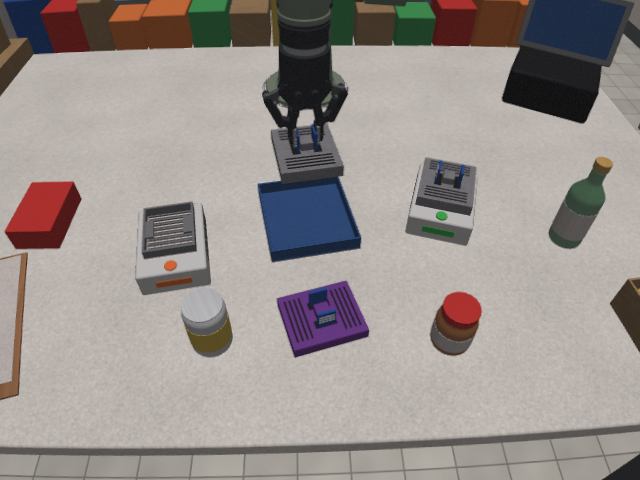

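The cover is aligned with the tray and centred across it. I'll lower it to about 14 mm above the floor, then go slowly until contact.

servo_tool(
  rows=[0,0.0005,0.015,0,0,0,-1,0,0.0005,0.035,0,0,0,-1,0,0.0005,0.055,0,0,0,-1,0,0.0005,0.075,0,0,0,-1,0,0.0005,0.095,0,0,0,-1,0,0.0005,0.11,0,0,0,-1,0,0.0005,0.122,0,0,0,-1,0,0.0005,0.132,0,0,0,-1,0,0.0005,0.14,0,0,0,-1,0,0.0005,0.14,0,0,0,-1,0,0.0005,0.14,0,0,0,-1],
)

```text
clock: 7.77
ee_pos: [0.5123, -0.006, 0.0448]
tool_rot: [-0.085, 0.996, 0.0, -0.0]
ft_force: [-0.1, -0.0, -1.1]
width: 0.359
```

servo_tool(
  rows=[0,0,0.003,0,0,0,-1,0,0,0.006,0,0,0,-1,0,0,0.009,0,0,0,-1,0,0,0.011,0,0,0,-1,0,0,0.011,0,0,0,-1,0,0,0.011,0,0,0,-1],
)

```text
clock: 8.27
ee_pos: [0.5122, -0.0056, 0.0339]
tool_rot: [-0.086, 0.996, 0.0, -0.0]
ft_force: [0.0, -0.1, -2.1]
width: 0.363
```

servo_tool(
  rows=[0,0,0.001,0,0,0,-1,0,0,0.002,0,0,0,-1,0,0,0.002,0,0,0,-1],
)

```text
clock: 8.52
ee_pos: [0.5123, -0.0057, 0.0318]
tool_rot: [-0.086, 0.996, -0.0, -0.0]
ft_force: [0.8, -0.4, -2.2]
width: 0.361
```

servo_tool(
  rows=[0,0,0.001,0,0,0,-1,0,0,0.001,0,0,0,-1,0,0,0.001,0,0,0,-1],
)

```text
clock: 8.77
ee_pos: [0.5125, -0.0057, 0.0316]
tool_rot: [-0.086, 0.996, -0.0, 0.0]
ft_force: [-2.4, 1.1, 5.4]
width: 0.363
```

The force went from -2.2 to +5.4 N, so the cover is on the floor. I'll open gently and then retreat straight up.

servo_tool(
  rows=[0,0,0,0,0,0,-0.2,0,0,0,0,0,0,0,0,0,0,0,0,0,0.2,0,0,0,0,0,0,0.5,0,0,0,0,0,0,1,0,0,0,0,0,0,1,0,0,0,0,0,0,1,0,0,0,0,0,0,1],
)

```text
clock: 9.43
ee_pos: [0.5124, -0.0057, 0.0309]
tool_rot: [-0.086, 0.996, -0.0, 0.0]
ft_force: [-0.1, -0.2, 0.5]
width: 1.003
```

```bash
python3 - <<'E'
from h import *
from station import env
go([.5127,-.006,.03],.171)
c=env.capture('wrist'); cv2.imwrite('pics/w7.png',c['color'][:,:,::-1])
E
```

```text
at [ 0.5124 -0.0057  0.0309] t 9.4333 w 1.0031502134850971 f [-0.1 -0.2  0.5]
shift [-0.0002 -0.0003  0.0009] turn [-0.      0.0001  0.0001]
```

View pics/w7.png

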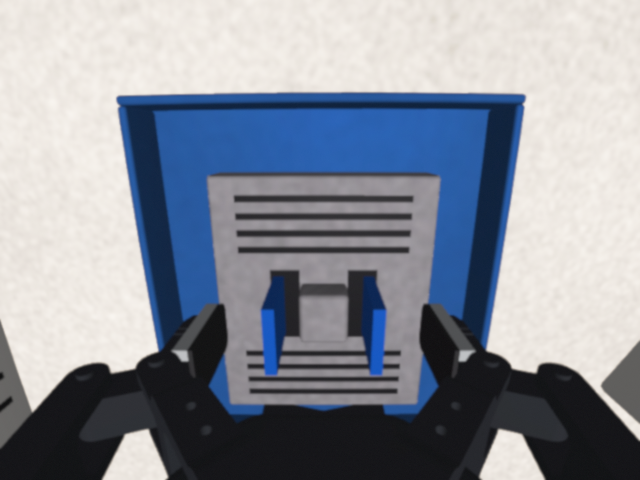

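The cover lies flat and centred in the tray, its tabs at (273,325) and (373,325) have sprung out, and the fingers are clear. Retreating.

servo_tool(
  rows=[0,0,-0.015,0,0,0,1,0,0,-0.04,0,0,0,1,0,0,-0.07,0,0,0,1,0,0,-0.11,0,0,0,1,0,0,-0.15,0,0,0,1,0,0,-0.18,0,0,0,1,0,0,-0.2,0,0,0,1,0,0,-0.2,0,0,0,1,0,0,-0.2,0,0,0,1],
)

```text
clock: 10.23
ee_pos: [0.5131, -0.0058, 0.232]
tool_rot: [-0.086, 0.996, -0.0, 0.001]
ft_force: [1.0, -0.4, -1.2]
width: 1.002
```

```bash
python3 - <<'E'
from h import *
from station import env
o=env.get_obs();print(o['clock'],o['ee_pos'],o['ft_force'])
for n in('wrist','scene'):
    c=env.capture(n); cv2.imwrite(f'pics/{n}8.png',c['color'][:,:,::-1])
    if n=='wrist':
        T=np.eye(4);T[:3,:3]=Ro.from_quat(o['tool_rot']).as_matrix();T[:3,3]=o['ee_pos']
        W=T@c['mount'];c['R']=W[:3,:3].T;c['t']=-c['R']@W[:3,3]
        pickle.dump(c,open('pics/w8.pkl','wb'))
E
```

```text
10.2333 [ 0.51310476 -0.00580182  0.23196213] [ 0.99201701 -0.44132916 -1.220007  ]
```

View pics/scene8.png

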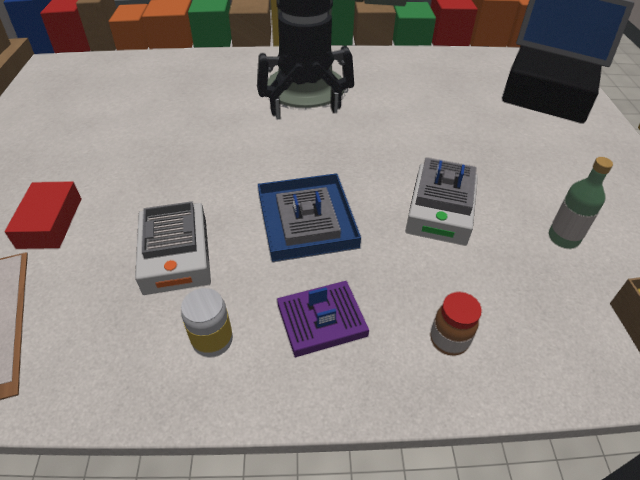

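View pics/wrist8.png

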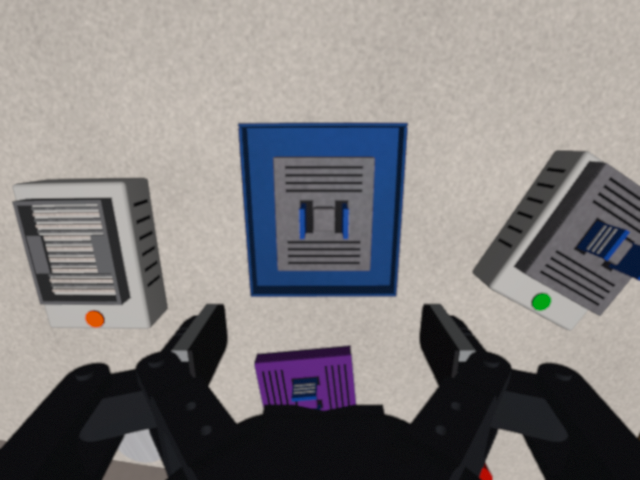

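Both views show the cover flat and centred in the tray, at (308,215) in the scene view and (323,214) in the wrist view. The green-lamp cover hasn't moved and the gripper is well clear.

```bash
python3 -c "
from station import env
print(env.finish_job())"
```

```text
the job is handed in; nothing more can be done
None
```

I took the cover off the orange-lamp cleaner by squeezing its two tabs, set it down in the blue tray, let go and handed the job in. The clock read about 10 s, well under the 48 s limit. `finish_job` gives no verdict, so I rely on my own checks.

- **Lift:** the cover came up level, with only about 2.5 N pulling on the wrist. It was held with its underside at roughly 0.16 m, above the 0.08 m needed.
- **Placing:** the wrist force changed from -2.2 N to +5.4 N as the cover touched the tray floor. I then opened the gripper slowly and raised it 200 mm.
- **Last pictures:** the cover lies flat and right way up, near the centre of the tray. The green-lamp cover and the purple look-alike look unmoved, and the gripper touches nothing. I judged this by eye and did not measure the final positions.
- **Disagreement:** the gripper read 0.36 open on the squeezed tabs, where I expected about 0.42. The lift was not affected.

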